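Stack radish rounds on a sample carrier and hold it up level

ROBOT

A 6-joint arm with a two-finger parallel gripper is mounted at the origin on the work surface. World frame = base frame: x ahead of the robot, y to its left, z up, the work surface at z = 0. Lengths are in mm, angles in rad, forces in N, time in s.
With the tool pointing down it reaches from about 300 to 825 mm from the base axis. Payload 5.4 kg.
Tool frame: the origin (TCP) lies midway between the tips of the shut fingers; the grasp point (between the pads) lies arm.grip_depth behind it (arm.grip_depth is the distance from the TCP to the grasp point, in mm); z points along the fingers, y is the direction in which the jaws open and shut (so a half turn about z gives the same grasp; the last joint's range is limited). The gripper opens to 92 mm and grips with 3 to 60 N. Pads are 20 mm wide; open, the fingers measure 128 mm over their backs; the gripper's body (75 mm by 189 mm) begins 69 mm behind the grasp point.
Start: joints at [-1.41, 0.158, 1.597, -0, 1.386, -0.21], TCP at [208.333, -535.913, 214.601] pointing down, gripper open.
Joint ranges: [-2.91, 2.91], [-0.94, 2.29], [0.18, 2.7], [-1.29, 4.43], [0.17, 2.64], [-3, 3]. Speed limits (rad/s): [2.57, 2.57, 3.14, 3.14, 3.14, 3.14].

INTERFACE

Orientations are given as a unit quaternion [w, x, y, z].
In Python, from cell import arm gives the robot as it stands.
- The arm moves only by the tool drive_tool, never from a script. Its argument "plan" is text: rows parted by semicolons, each of 5 numbers parted by spaces: the shift along the tool's x, y, z in m, then the turn about the tool's z in degrees, then the opening, from 0 (shut) to 1 (fully open). In form: tx ty tz roll fingers; .... A call has 1 to 8 rows; each row is the pose to reach, as a shift and turn from the pose commanded when the call began, along the tool's axes at that moment; what a row does not reach only later rows make up. A row lasts 1/12 s, in which the tool goes at most 41.7 mm and 7.16 degrees, less where a joint would pass 70% of its speed; a pose out of reach is approached as far as the arm can. A call with a gripper value outside its range is refused whole. The fingers move at their own pace and stop on an object; the grip force is fixed at half the most. Time passes only in rows, so rows that repeat a pose let the fingers close. It gives the time, the measured TCP pose, the force and the opening at its end, in the units of the state.
- arm.state(): the state, without advancing time (a new reading comes with each control period).
- arm.get_image(name): name is "side" or "top" or "wrist"; returns the picture (420x560x3 uint8, red, green, blue); there is no depth.
- arm.calibration(name): a dict with "vertical_fov" (degrees; the focal length in pixels is half the picture's height over the tangent of half this angle, whatever the lens; pixels are square), "cx", "cy" (the principal point, pixels), "rvec" (rotation vector, rad) and "tvec" (3), from world to camera coordinates, as OpenCV has them. Camera axes: x right, y down, z forward; pixel columns grow to the right and rows downward; lengths in mm; the calibration is good to about 2 mm. The wrist camera is an equidistant fisheye: a pixel r from the principal point sees the ray r / f radians off the axis. A picture is of the moment at which its call begins: read the wrist's pose just before it. calibration takes no time and is no camera call; for the wrist camera it gives the pose at the moment of the call.
- arm.job_done(): hands the job in, once; it reports no verdict.
The state is a dict: "time": time; "qpos": joint angles; "dq": joint speeds; "tau": joint torques, N m; "eef_pos": TCP position; "orientation": TCP orientation; "contact_force": force on the tool from outside, world axes, zero at the start; "ft_torque": the same for the moment, N m; "opening": finger opening in mm.
Only numpy, scipy, OpenCV 4.12 (cv2) and the standard library are available. Lean on these libraries where they do the work, as an engineer would, in place of code of your own. Each camera call takes 0.05 s, during which the arm holds its last target.

TASK

Get the tasting sample ready at the greengrocer's bench: while the steel sample carrier stands on the scale, lay the wide radish round in the middle of its empty round dish and the small round centred on top of it, letting go of each. Then take the carrier by its upright black grip, lift it level at least 10 cm clear of the scale without upsetting the stack, and finish still holding it there, level and still in the air, touching nothing else. Leave the jar, the vegetable tray and the brush where they are.

Things in the scene. Friction and masses are not known exactly. Their poses are not given: they have to be found in the camera images.
- scale: Grey bench scale, 220 x 220 mm, fixed to the table, with a 200 x 200 mm bare metal top that is 60 mm above the table; its position and turn vary, and it may stand on the left or the right. Origin at the centre of its underside, z up; its blank display is on the -x side.
- carrier: Loose carrier (0.4 to 0.55 kg) on the scale: steel plate 6 mm thick, 251 mm long; flat bare dish 104 mm across at its +y end, upright black grip in the middle, fixed white pot of picks at the -y end (centre y = -85 mm, 44 mm across, picks 57 mm up). Origin at the underside below the grip; y to the dish, z up. Its centre of mass, empty or loaded, is within 20 mm of the grip axis.
- dish (a point): The centre of the carrier's round dish, on its top face: 80 mm from the grip's axis along the carrier's +y and 6 mm above its underside. Axes as the carrier's.
- grip (a point): A point on the vertical axis of the carrier's black grip, 72 mm above the carrier's underside, where it is best held. The grip is a square bar 24 x 24 mm with sides along the carrier's x and y, reaching from the plate to 95 mm above the carrier's underside. Fingertips 15 mm below this point stay clear above the finished stack (50 mm).
- board: Light wooden chopping board, 240 mm (its x) x 170 mm (its y) x 15 mm thick, fixed to the table on the other side from the scale; both rounds lie on it. Origin at the centre of its underside.
- wide_round_center (a point): Centre of the wide radish round: a firm white disc 68 mm across and 22 mm thick (about 80 g) lying flat on the board, 11 mm below its top face. It lies at least 90 mm from the other round, centre to centre.
- small_round_center (a point): Centre of the small radish round: a firm white disc 50 mm across and 22 mm thick (about 45 g) lying flat on the board, 11 mm below its top face.
- jar: Loose closed glass jar, 66 mm across, 100 mm tall, ahead of the work; leave it alone. Origin at the centre of its underside.
- tray: Loose white tray 130 x 180 mm, 25 mm high, of small round vegetables (41 mm high in all), left of the work; leave it alone. Origin at the centre of its underside.
- brush: Loose hand brush, about 200 mm long, lying right of the work; leave it alone. Origin at the middle of its underside.
Mind the look-alikes: they are no part of the job. What is shaped like the part that bears small_round_center but pink or purple is not meant. What is shaped like the part that bears wide_round_center but orange is not meant.

How it is judged (in metres and radians):
On the way, in this order (a step that is already met when the one before it is completed fails the run):
1. the wide round lies centred on the dish, let go, the carrier standing on the scale (horizontal distance between wide_round_center and dish below 0.012 m and z of wide_round_center in the frame of dish between 0.005 and 0.017 m and contact force between each of wide_round, small_round and the fingers below 0.05 N and contact force between carrier and scale above 0.5 N and height (world z) of carrier below 0.075 m and angle between carrier's own z axis and vertical below 0.1 rad), for 0.2 s.
2. the small round lies centred on the wide one, let go, the carrier still on the scale (all of step 1 and horizontal distance between small_round_center and wide_round_center below 0.01 m and z of small_round_center in the frame of dish between 0.026 and 0.04 m), for 0.2 s.
At the end, for the whole second after the job is handed in: Carrier held by its grip, underside 90 mm or more above the scale top, tilt under 0.1 rad, slower than 0.03 m/s and 0.15 rad/s, touching only the fingers and rounds; wide round flat within 12 mm of the dish centre, small round flat on it within 10 mm of its centre (horizontal distance between wide_round_center and dish below 0.012 m and z of wide_round_center in the frame of dish between 0.005 and 0.017 m and horizontal distance between small_round_center and wide_round_center below 0.01 m and z of small_round_center in the frame of dish between 0.026 and 0.04 m and contact force between each of wide_round, small_round and the fingers below 0.05 N and height (world z) of carrier above 0.15 m and angle between each of carrier, wide_round_center, small_round_center's own z axis and vertical below 0.1 rad and linear speed of carrier below 0.03 m/s and angular speed of carrier below 0.15 rad/s and contact force between carrier and the fingers above 1 N and distance between the grasp point and grip below 0.045 m and contact force between carrier and scale below 0.05 N and contact force between carrier and board below 0.05 N and contact force between carrier and jar below 0.05 N and contact force between carrier and tray below 0.05 N); the arm keeps its last pose, push and grip.
It fails at once if the carrier is tipped by more than 0.3 rad (angle between carrier's own z axis and vertical above 0.3 rad).
It fails at once if the jar is moved by more than 20 mm (distance of jar from where it was at the start of the episode above 0.02 m).
It fails at once if the tray is moved by more than 20 mm (distance of tray from where it was at the start of the episode above 0.02 m).
It fails at once if the brush is moved by more than 20 mm (distance of brush from where it was at the start of the episode above 0.02 m).
It also fails if it takes over 69 s, if anything falls off the work surface, if the arm or the gripper's body presses on something with over 40 N, if the wrist force passes 120 N, or if a joint passes its speed limit or range.

## Working session

There is one attempt and no reset: what is moved stays moved. The work goes in short steps, Python scripts to look and compute and a tool call to move; the robot and the scene stay as the last step left them, time stands still between calls to the robot, and variables do not carry over. Pictures are saved under pics/ and viewed, and the job is handed in when it is done.

Besides the shell and the picture viewer there is one more tool, called after "Request:" by a JSON object that holds its "op" and its "data". drive_tool: Moves the arm, as the interface text tells. Its arguments: {"type":"object","properties":{"plan":{"type":"string"}},"required":["plan"]}

```bash
ls; mkdir -p pics; python3 - <<'E'
from cell import arm
import cv2,numpy as np
print(arm.state(), arm.grip_depth)
for n in ("side","top","wrist"):
    c=arm.calibration(n); print(n,c)
    cv2.imwrite(f"pics/{n}0.png",arm.get_image(n)[:,:,::-1])
E
```

```text
pics
{'time': 0.0, 'qpos': array([-1.41010966e+00,  1.59038509e-01,  1.59822458e+00, -1.43220347e-05,
        1.38619956e+00, -2.10116356e-01]), 'dq': array([-5.06200412e-04, -1.27183494e-04, -7.90281469e-04, -3.70300833e-04,
        2.55262477e-06, -7.08639330e-05]), 'tau': array([-2.21469691e-04, -3.85576594e+01, -3.22106802e+01,  7.01314257e-02,
        3.81169526e-02, -1.69912091e-04]), 'eef_pos': array([ 208.2240213 , -535.30154199,  213.6286828 ]), 'orientation': array([-9.34885678e-04,  9.82861641e-01,  1.84342398e-01,  1.60699864e-05]), 'contact_force': array([-0.44677345, -0.07652773, -0.54161279]), 'ft_torque': array([-0.03644949,  0.01861299,  0.00310284]), 'opening': 91.576274982698} 18.700000000000003
side {'vertical_fov': 57.75677478277307, 'cx': 273.61027824489736, 'cy': 211.18926071515963, 'rvec': array([ 2.29543203, -0.35356765,  0.12903042]), 'tvec': array([-553.99713261,  208.94179974, 1023.87582434])}
top {'vertical_fov': 51.08766705201348, 'cx': 278.6015261711648, 'cy': 202.34139235787814, 'rvec': array([ 2.11773267, -2.16551528,  0.18455248]), 'tvec': array([   5.39412387,  564.30816242, 1062.44020779])}
wrist {'vertical_fov': 65.70646984690485, 'cx': 280.2169040848217, 'cy': 209.88858461320893, 'rvec': array([-2.38815751,  1.6349557 ,  0.24048187]), 'tvec': array([-573.06684797,  -31.43750593,  392.27615363])}
```

View pics/top0.png

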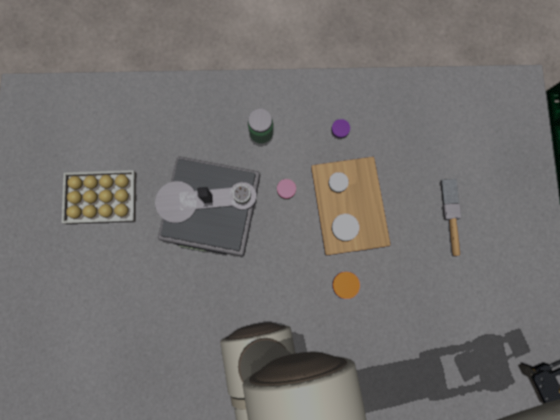

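View pics/side0.png

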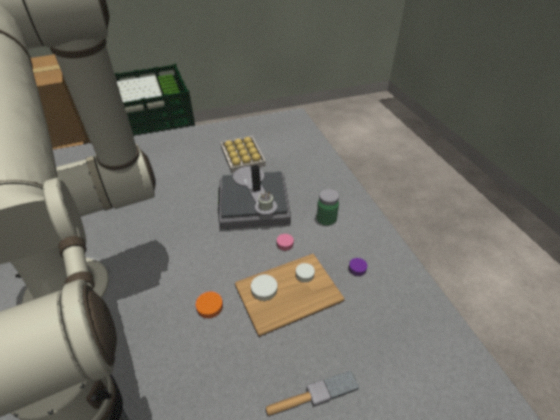

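View pics/wrist0.png

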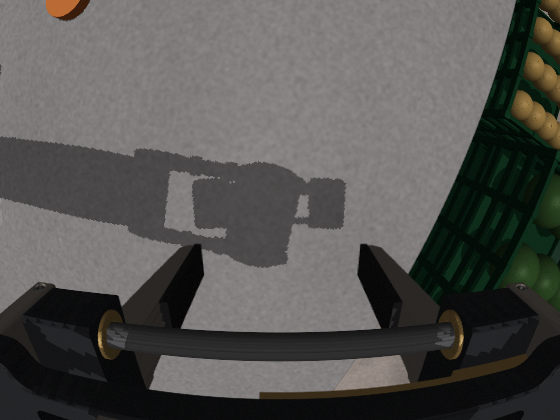

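The top view shows the white discs on the board at (345,227), the larger, and (339,182), the smaller. The look-alikes are pink (286,188), purple (341,128) and orange (346,285), all off the board. The carrier is on the scale with its dish at about (176,201), grip at about (205,194) and pot at about (242,193). Next I'll take enlarged crops and measure positions.

```bash
cat > h.py <<'E'
import numpy as np,cv2
from scipy.spatial.transform import Rotation as R
def K(c,shape=(420,560)):
    f=shape[0]/2/np.tan(np.radians(c["vertical_fov"])/2)
    return f
def ray(c,uv,fish=False):
    f=K(c); d=np.array([(uv[0]-c["cx"])/f,(uv[1]-c["cy"])/f])
    if fish:
        th=np.hypot(*d); v=np.array([d[0]/th*np.sin(th),d[1]/th*np.sin(th),np.cos(th)]) if th>0 else np.array([0,0,1.])
    else: v=np.array([d[0],d[1],1.])
    Rm=cv2.Rodrigues(c["rvec"])[0]
    return -Rm.T@c["tvec"], Rm.T@(v/np.linalg.norm(v))
def at_z(c,uv,z,fish=False):
    o,d=ray(c,uv,fish); return o+d*(z-o[2])/d[2]
def proj(c,p,fish=False):
    f=K(c); q=cv2.Rodrigues(c["rvec"])[0]@np.asarray(p,float)+c["tvec"]
    if fish:
        r=np.hypot(q[0],q[1]); th=np.arctan2(r,q[2]); return np.array([c["cx"]+f*th*q[0]/r,c["cy"]+f*th*q[1]/r])
    return np.array([c["cx"]+f*q[0]/q[2],c["cy"]+f*q[1]/q[2]])
E
python3 - <<'E'
import cv2,numpy as np
im=cv2.imread("pics/top0.png")
a=cv2.resize(im[150:260,150:265],None,fx=5,fy=5,interpolation=cv2.INTER_CUBIC)
b=cv2.resize(im[150:260,300:400],None,fx=5,fy=5,interpolation=cv2.INTER_CUBIC)
cv2.imwrite("pics/topA.png",a);cv2.imwrite("pics/topB.png",b)
im=cv2.imread("pics/side0.png")
cv2.imwrite("pics/sideA.png",cv2.resize(im[130:340,200:360],None,fx=2.8,fy=2.8,interpolation=cv2.INTER_CUBIC))
E
```

```text
(no output)
```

View pics/topA.png

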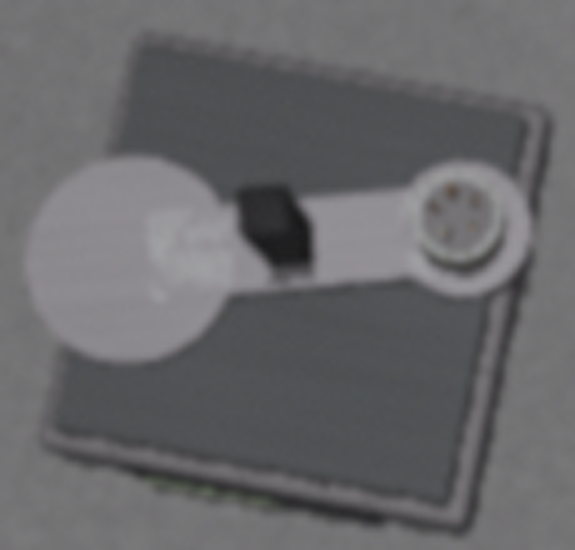

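View pics/topB.png

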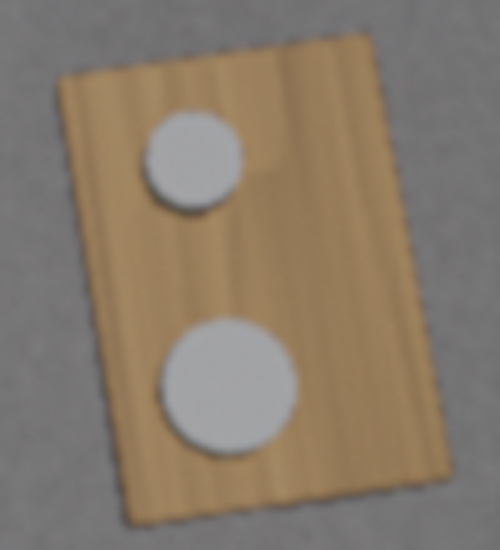

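View pics/sideA.png

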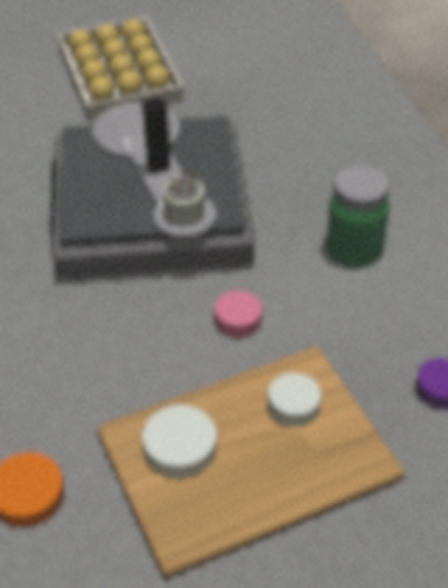

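```bash
python3 - <<'E'
from cell import arm
from h import *
c=arm.calibration("top"); s=arm.calibration("side")
f=lambda x,y,ox,oy:((x+.5)/5-.5+ox,(y+.5)/5-.5+oy)
im=cv2.imread("pics/top0.png").astype(int)
# top faces
for n,(x,y),z in (("wide",(229,386),37),("small",(195,160),37)):
    uv=f(x,y,300,150); p=at_z(c,uv,z); print(n,np.round(p,1),"side px",proj(s,p))
# segmentation of rounds
hsv=cv2.cvtColor(cv2.imread("pics/top0.png"),cv2.COLOR_BGR2HSV)
for n,(u,v),w in (("wide",(345,227),18),("small",(339,182),14)):
    sub=hsv[v-w:v+w+1,u-w:u+w+1]
    m=((sub[...,1]<40)&(sub[...,2]>130)).astype(np.uint8)
    cs,_=cv2.findContours(m,cv2.RETR_EXTERNAL,cv2.CHAIN_APPROX_NONE); k=max(cs,key=cv2.contourArea)
    (x,y),r=cv2.minEnclosingCircle(k); M=cv2.moments(m,True)
    cen=(M['m10']/M['m00']+u-w,M['m01']/M['m00']+v-w)
    p=at_z(c,cen,37); e=at_z(c,(cen[0]+np.sqrt(M['m00']/np.pi),cen[1]),37)
    print(n,cen,np.round(p,1),"diam",2*np.linalg.norm(e-p))
d=at_z(c,f(131,258,150,150),66);q=at_z(c,f(463,228,150,150),66)
print("dish",d,"pot",q,"dist",np.linalg.norm(d-q),"(165)")
dl=at_z(c,f(25,258,150,150),66);dr=at_z(c,f(238,258,150,150),66);print("dish diam",np.linalg.norm(dl-dr))
y=(d-q)/np.linalg.norm(d-q); print("yaw of +y deg",np.degrees(np.arctan2(y[1],y[0])), "grip",q+85*y)
g=q+85*y; g[2]=155
print("grip top proj",proj(c,g),"crop",(proj(c,g)-150+.5)*5-.5)
for nm,p in (("dish",d),("pot",q),("griptop",g)): print(nm,proj(s,p), (proj(s,p)-[200,130])*2.8)
# pot rim
E
```

```text
wide [ 499.6 -174.3   37. ] side px [263.46717461 284.59618399]
small [ 616.3 -162.4   37. ] side px [304.54881962 270.00189772]
wide (345.32078853046596, 226.55197132616487) [ 500.2 -174.2   37. ] diam 67.34724923240881
small (338.2842105263158, 181.2982456140351) [ 617.1 -161.6   37. ] diam 48.93208268081536
dish [569.33569248 246.99832719  66.        ] pot [580.87825843  82.89889678  66.        ] dist 164.50487496675245 (165)
dish diam 105.07744762753285
yaw of +y deg 94.02349274426831 grip [574.91419137 167.68940276  66.        ]
grip top proj [202.07111909 191.63776292] crop [262.35559544 210.18881461]
dish [248.56951826 175.15077731] [135.99465114 126.42217648]
pot [265.60995109 205.77961502] [183.70786304 212.18292205]
griptop [254.96416078 166.55724202] [153.89965019 102.36027766]
```

Request:
{"op": "drive_tool", "data": {"plan": "0.033 -0.019 0 -7 1; 0.066 -0.038 0 -14 1; 0.099 -0.057 0 -21 1; 0.132 -0.076 0 -28 1; 0.165 -0.095 0 -35 1; 0.198 -0.114 0 -42 1; 0.231 -0.133 0 -49 1; 0.264 -0.152 0 -56 1"}}

```text
time: 0.82
eef_pos: [400.0, -296.8, 214.5]
orientation: [-0.0, 0.779, 0.626, 0.0]
contact_force: [0.9, 0.2, 0.0]
opening: 91.6
```

Request:
{"op": "drive_tool", "data": {"plan": "0.036 0.0175 0 -6 1; 0.072 0.035 0 -12 1; 0.108 0.053 0 -16.8 1; 0.143 0.07 0 -16.8 1; 0.143 0.07 0 -16.8 1; 0.143 0.07 0 -16.8 1"}}

```text
time: 1.32
eef_pos: [499.6, -173.1, 214.2]
orientation: [-0.0, 0.68, 0.733, -0.0]
contact_force: [-0.2, -1.0, 0.4]
opening: 91.7
```

```bash
cat >> h.py <<'E'
def yaw(s):
    w,x,y,z=s["orientation"]; m=R.from_quat([x,y,z,w]).as_matrix(); return np.degrees(np.arctan2(m[1,0],m[0,0])),m
def shift(s,target):
    return yaw(s)[1].T@(np.asarray(target,float)-s["eef_pos"])
E
python3 - <<'E'
from cell import arm
from h import *
s=arm.state(); print(s["time"],s["eef_pos"],yaw(s)[0],s["qpos"],yaw(s)[1])
c=arm.calibration("wrist"); im=arm.get_image("wrist"); cv2.imwrite("pics/wrist1.png",im[:,:,::-1])
print("cam pos",ray(c,(280,210),True))
for p in ([500,-174,37],[617,-162,37]): print(proj(c,p,True))
np.save("w1.npy",np.r_[c["rvec"],c["tvec"]])
E
```

```text
1.3167 [ 499.63330893 -173.05380087  214.21832134] 94.25732812520667 [-5.61979335e-01  3.93118966e-02  1.72589948e+00 -3.25234678e-04
  1.37712679e+00 -6.36221088e-01] [[-7.42360365e-02  9.97240377e-01 -8.00910135e-04]
 [ 9.97240681e-01  7.42361613e-02  1.27180527e-04]
 [ 1.86286051e-04 -7.89258791e-04 -9.99999671e-01]]
cam pos (array([493.34907279, -91.20995572, 384.33112349]), array([ 0.0206875 , -0.28572684, -0.95808778]))
[280.61450699 191.84459709]
[384.26426866 189.55177069]
```

View pics/wrist1.png

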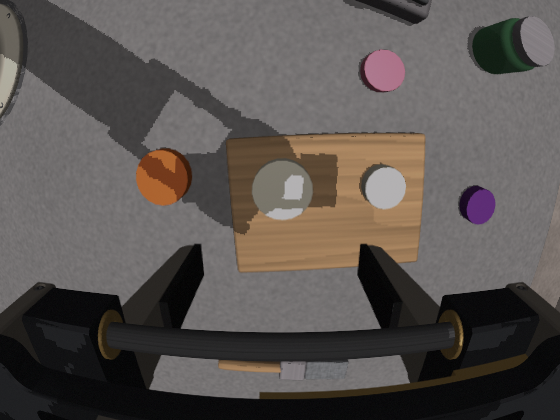

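The wrist view agrees. The wide white round is at about (282,190) and the small one at (385,188), both on the board. Orange (163,177), pink (384,70) and purple (478,205) are all off it. I'll refine the centres now.

```bash
python3 - <<'E'
from h import *
w=np.load("w1.npy"); c=dict(vertical_fov=65.70646984690485,cx=280.2169040848217,cy=209.88858461320893,rvec=w[:3],tvec=w[3:])
im=cv2.imread("pics/wrist1.png"); hsv=cv2.cvtColor(im,cv2.COLOR_BGR2HSV)
for n,(u,v),r in (("wide",(282,190),38),("small",(385,188),28)):
    sub=hsv[v-r:v+r+1,u-r:u+r+1]; m=(sub[...,1]<45).astype(np.uint8)
    m=cv2.morphologyEx(m,cv2.MORPH_OPEN,np.ones((5,5)))
    cs,_=cv2.findContours(m,cv2.RETR_EXTERNAL,cv2.CHAIN_APPROX_NONE);k=max(cs,key=cv2.contourArea)
    pts=k[:,0]+[u-r,v-r]
    h=cv2.convexHull(pts)[:,0]; w3=np.array([at_z(c,p,37,True)[:2] for p in h],np.float32)
    print(n,cv2.boundingRect(pts.astype(np.int32)),cv2.minEnclosingCircle(w3),cv2.fitEllipse(w3))
cr=im[140:260,220:440]; cv2.imwrite("pics/wcrop.png",cv2.resize(cr,None,fx=3.5,fy=3.5,interpolation=cv2.INTER_CUBIC))
E
```

```text
wide (252, 159, 60, 61) ((501.3731384277344, -171.2634735107422), 34.334869384765625) ((501.2052001953125, -171.38343811035156), (65.5655746459961, 68.7369155883789), 5.585310459136963)
small (362, 165, 44, 44) ((615.9682006835938, -158.32643127441406), 27.25663185119629) ((615.912841796875, -158.7434539794922), (48.91222381591797, 54.718101501464844), 62.200172424316406)
```

View pics/wcrop.png

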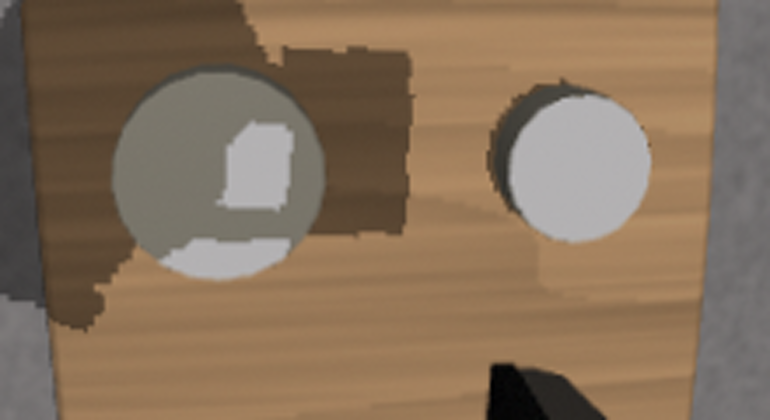

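The crop confirms both rounds are white and on the board: wide at (282,190), small at (386,188). I'm descending on the wide round.

Request:
{"op": "drive_tool", "data": {"plan": "0 0.0014 0.04 0 1; 0 0.0014 0.08 0 1; 0 0.0014 0.12 0 1; 0 0.0014 0.155 0 1; 0 0.0014 0.18 0 1; 0 0.0014 0.196 0 1; 0 0.0014 0.196 0 1; 0 0.0014 0.196 0 1"}}

```text
time: 2.03
eef_pos: [499.4, -176.1, 18.1]
orientation: [-0.001, 0.683, 0.731, -0.0]
contact_force: [-0.0, -0.8, 0.6]
opening: 91.7
```

Request:
{"op": "drive_tool", "data": {"plan": "0 0 0 0 0.3; 0 0 0 0 0.3; 0 0 0 0 0.3; 0 0 0 0 0.3; 0 0 0 0 0.3; 0 0 0 0 0.3"}}

```text
time: 2.53
eef_pos: [500.6, -174.7, 18.8]
orientation: [0.0, 0.682, 0.732, -0.0]
contact_force: [-1.1, -0.6, 1.6]
opening: 67.1
```

Request:
{"op": "drive_tool", "data": {"plan": "0 0 0 0 0.3; 0 0 -0.02 0 0.3; 0 0 -0.05 0 0.3; 0 0 -0.09 0 0.3; 0 0 -0.13 0 0.3; 0 0 -0.165 0 0.3; 0 0 -0.182 0 0.3; 0 0 -0.182 0 0.3"}}

```text
time: 3.2
eef_pos: [503.2, -175.8, 205.9]
orientation: [0.005, 0.682, 0.732, 0.001]
contact_force: [0.6, 0.2, -0.3]
opening: 67.3
```

```bash
python3 - <<'E'
from cell import arm
from h import *
for i in range(3):
    s=arm.state(); print(s["time"],s["eef_pos"],yaw(s)[0],s["opening"],s["contact_force"])
    t=arm.get_image("top") if i==0 else arm.get_image("wrist"); cv2.imwrite(f"pics/lift{i}.png",t[:,:,::-1])
print(shift(s,[569.3,247,200]))
E
```

```text
3.2 [ 503.19679072 -175.82296334  205.9024595 ] 94.06371325938815 67.30902472036497 [ 0.55898499  0.15121359 -0.27091752]
3.25 [ 501.77402067 -175.00318355  202.60328276] 94.06100832286263 67.47677080314409 [ 0.32140109 -1.01601499 -1.45499395]
3.3 [ 500.47734489 -174.24688443  200.15313688] 94.05340444251651 67.4913537940371 [ 0.56978     0.14581473 -1.83858596]
[4.15328336e+02 9.84268575e+01 2.14735532e-01]
```

View pics/lift2.png

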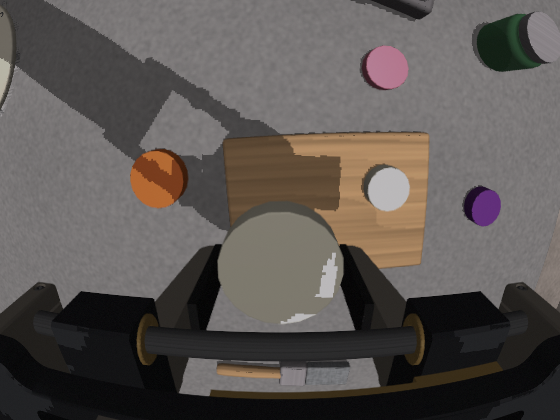

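The wide round is held flat, centred at about (281,262). I'll work out its offset in the hand.

```bash
python3 - <<'E'
from cell import arm
from h import *
s=arm.state(); c=arm.calibration("wrist")
for uv in ((281,262),(218,262),(344,262),(281,203),(281,322)):
    p=at_z(c,uv,s["eef_pos"][2]+19,True); print(uv,p,shift(s,p))
print(s["eef_pos"],proj(c,s["eef_pos"]+[0,0,19],True))
E
```

```text
(281, 262) [ 499.29758942 -164.87717346  217.74532825] [  8.99838823   0.21257806 -18.9849552 ]
(218, 262) [ 466.59091406 -167.55036763  217.74532825] [  8.64310363 -32.60114978 -18.91000319]
(344, 262) [ 532.074318   -162.95619055  217.74532825] [  8.59839285  33.04302573 -19.06125623]
(281, 203) [ 497.08205785 -133.54697939  217.74532825] [ 40.40677334   0.21666747 -18.9304671 ]
(281, 322) [ 502.00309948 -202.99293009  217.74532825] [-29.21321033   0.21771137 -19.05126898]
[ 499.67547621 -173.83830652  198.74532825] [280.51116038 277.28063485]
```

```bash
python3 - <<'E'
import cv2
from cell import arm
from h import *
a=cv2.imread("pics/lift2.png")[190:340,200:360]; a=cv2.resize(a,None,fx=3.5,fy=3.5,interpolation=cv2.INTER_CUBIC)
b=cv2.imread("pics/lift0.png")[150:290,270:410]; b=cv2.resize(b,(525,525),interpolation=cv2.INTER_CUBIC)
cv2.imwrite("pics/l2c.png",a);cv2.imwrite("pics/l0c.png",b)
E
```

```text
(no output)
```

View pics/l2c.png

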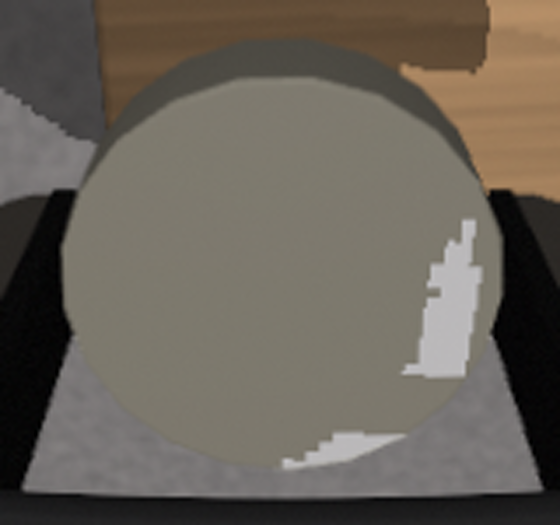

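View pics/l0c.png

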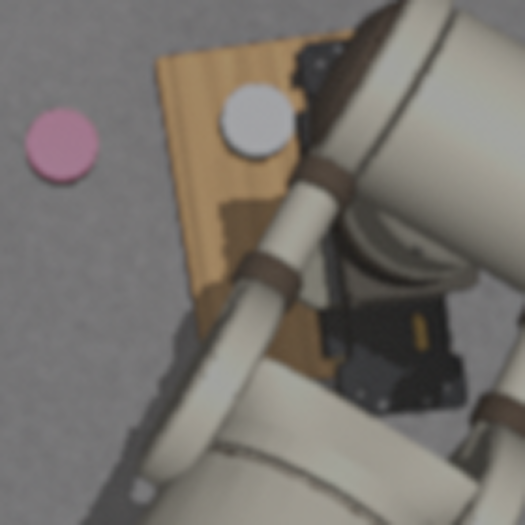

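```bash
python3 - <<'E'
from cell import arm
from h import *
from scipy.optimize import least_squares
s=arm.state(); c=arm.calibration("wrist")
for dz in (19,22,25):
    a=[shift(s,at_z(c,uv,s["eef_pos"][2]+dz,True)) for uv in ((280.5,211.7),(280.5,323.7),(217.7,262),(343.7,262))]
    print(dz,(a[0][0]+a[1][0])/2,a[0][0]-a[1][0],(a[2][1]+a[3][1])/2,a[3][1]-a[2][1])
E
```

```text
19 2.7943690576701776 66.45830717099554 0.06040734307466522 65.64407375750194
22 4.367712419618615 65.14009863366473 0.053146801456893655 64.34201563812096
25 5.941055781567073 63.82189009633397 0.04588625983911676 63.03995751873995
```

Request:
{"op": "drive_tool", "data": {"plan": "0.02 0.005 0 0 0.3; 0.055 0.013 0 0 0.3; 0.09 0.021 0 0 0.3; 0.125 0.03 0 0 0.3; 0.16 0.038 0 0 0.3; 0.195 0.046 0 0 0.3; 0.23 0.055 0 0 0.3; 0.265 0.063 0 0 0.3"}}

```text
time: 4.02
eef_pos: [543.1, 96.2, 197.5]
orientation: [-0.002, 0.682, 0.732, -0.002]
contact_force: [-0.3, -0.1, -0.2]
opening: 67.2
```

Request:
{"op": "drive_tool", "data": {"plan": "0.035 0.008 0 0 0.3; 0.07 0.017 0 0 0.3; 0.105 0.025 0 0 0.3; 0.13 0.031 0 0 0.3; 0.148 0.0354 0 0 0.3; 0.148 0.0354 0 0 0.3; 0.148 0.0354 0 0 0.3"}}

```text
time: 4.6
eef_pos: [568.1, 244.7, 197.6]
orientation: [-0.001, 0.681, 0.732, -0.002]
contact_force: [-0.8, -1.4, -1.8]
opening: 67.5
```

```bash
python3 - <<'E'
from cell import arm
from h import *
for i in range(2):
    s=arm.state(); c=arm.calibration("wrist");print(s["time"],s["eef_pos"],yaw(s)[0],s["opening"],s["contact_force"])
    t=arm.get_image("wrist"); cv2.imwrite(f"pics/d{i}.png",t[:,:,::-1])
print(shift(s,[569.3,247,200]))
for p in ([569.3,247,66],[574.9,167.7,155],[574.9,167.7,66]): print(proj(c,p,True))
cv2.imwrite("pics/d_side.png",arm.get_image("side")[:,:,::-1])
E
```

```text
4.6 [568.06620001 244.69515236 197.6123963 ] 94.14433830821177 67.48759798701097 [-0.83100645 -1.39153859 -1.78058719]
4.65 [568.35343735 243.83634357 198.12926246] 94.06612734691467 67.61444492963383 [-0.67562594 -0.28926267 -0.41423274]
[ 3.08654196  1.16073779 -1.87891148]
[282.00930093 198.46565349]
[282.0842523  323.21578055]
[281.89816708 272.3673244 ]
```

View pics/d1.png

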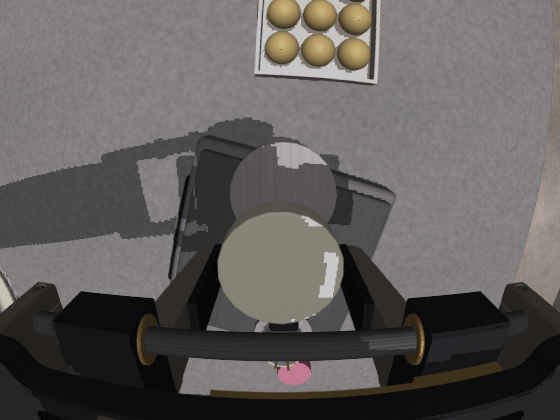

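View pics/d_side.png

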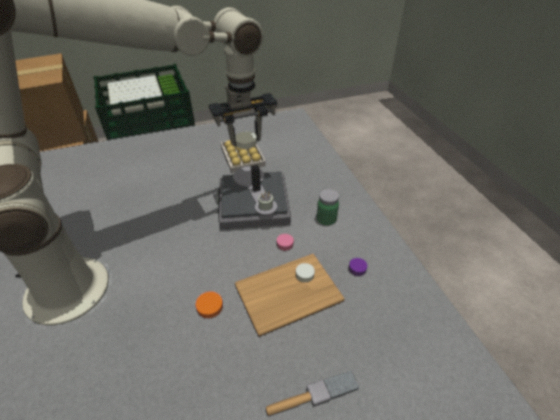

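```bash
python3 - <<'E'
import cv2
a=cv2.imread("pics/d1.png")[130:350,200:370]; cv2.imwrite("pics/d1c.png",cv2.resize(a,None,fx=2.7,fy=2.7,interpolation=cv2.INTER_NEAREST))
E
```

```text
(no output)
```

View pics/d1c.png

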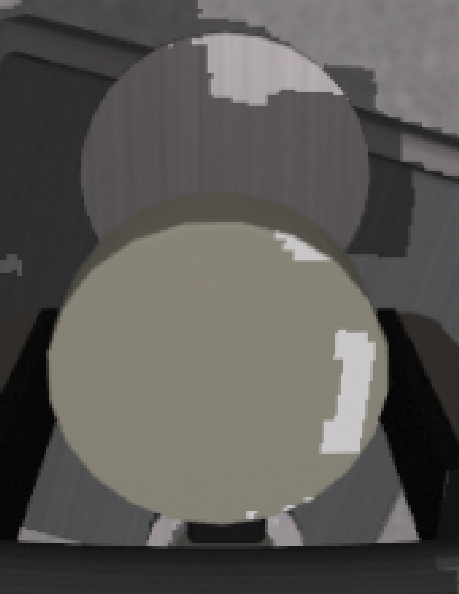

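```bash
python3 - <<'E'
from cell import arm
from h import *
from scipy.optimize import least_squares
s=arm.state(); c=arm.calibration("wrist"); z=s["eef_pos"][2]
def fit(pts,zz,r):
    P=np.array([at_z(c,((x+.5)/2.7-.5+200,(y+.5)/2.7-.5+130),zz,True)[:2] for x,y in pts])
    q=least_squares(lambda p:np.hypot(P[:,0]-p[0],P[:,1]-p[1])-p[2],[*P.mean(0),r]).x
    q2=least_squares(lambda p:np.hypot(P[:,0]-p[0],P[:,1]-p[1])-r,q[:2]).x
    return q,q2
d=fit([(80,170),(90,115),(123,72),(170,43),(225,33),(280,44),(330,75),(360,120),(369,170),(350,245),(98,240)],66,52)
w=fit([(48,360),(388,365),(220,222),(220,524),(75,272),(355,270),(90,470),(350,470)],z+19,34)
print(s["eef_pos"],d,w)
D=shift(s,[*d[1],z]);W=shift(s,[*w[1],z]); print("dish in tool",D,"wide in tool",W,"move",D-W)
E
```

```text
[568.99328068 243.23356604 199.29887202] (array([570.90826908, 248.76633478,  52.15281389]), array([570.89939343, 248.91116886])) (array([568.71220141, 246.56037742,  33.66556943]), array([568.71316996, 246.52723691]))
dish in tool [ 5.53152184  2.29578414 -0.00899578] wide in tool [ 3.30517081e+00 -5.07065709e-02 -2.13870628e-03] move [ 2.22635102  2.34649071 -0.00685707]
```

Request:
{"op": "drive_tool", "data": {"plan": "0.002 0.002 0.03 0 0.3; 0.002 0.002 0.065 0 0.3; 0.002 0.002 0.095 0 0.3; 0.002 0.002 0.115 0 0.3; 0.002 0.002 0.125 0 0.3; 0.002 0.002 0.129 0 0.3; 0.002 0.002 0.1305 0 0.3; 0.002 0.002 0.1305 0 0.3"}}

```text
time: 5.42
eef_pos: [572.6, 246.4, 71.4]
orientation: [0.001, 0.682, 0.731, 0.001]
contact_force: [1.1, 0.1, -0.9]
opening: 67.8
```

```bash
python3 - <<'E'
from cell import arm
from h import *
for i in range(3):
    s=arm.state(); print(s["time"],s["eef_pos"],yaw(s)[0],s["opening"],s["contact_force"])
    c=arm.calibration("wrist")
    t=arm.get_image("wrist"); 
cv2.imwrite("pics/p1.png",t[:,:,::-1])
E
```

```text
5.4167 [572.57395642 246.43472983  71.44227544] 94.01103396883165 67.82416949041658 [ 1.08857313  0.07729108 -0.8508435 ]
5.4667 [572.71749515 246.62596146  71.75901607] 94.024358744978 67.44165252651989 [-0.46776182  0.75794211 -0.74806977]
5.5167 [572.72023988 246.71797797  71.81531909] 94.03402917405143 67.52832392909137 [ 0.79849137  0.05492069 -1.05607415]
```

View pics/p1.png

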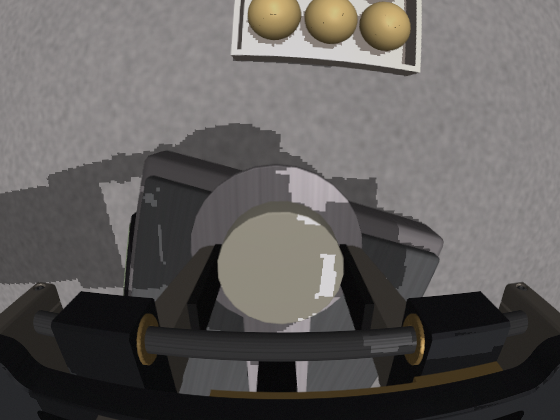

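```bash
python3 - <<'E'
from cell import arm
from h import *
from scipy.optimize import least_squares
s=arm.state(); c=arm.calibration("wrist"); z=s["eef_pos"][2]
im=cv2.imread("pics/p1.png"); cv2.imwrite("pics/p1c.png",cv2.resize(im[150:350,170:390],None,fx=3,fy=3,interpolation=cv2.INTER_NEAREST))
print(s["eef_pos"])
E
```

```text
[572.60131949 246.7780747   71.73110213]
```

View pics/p1c.png

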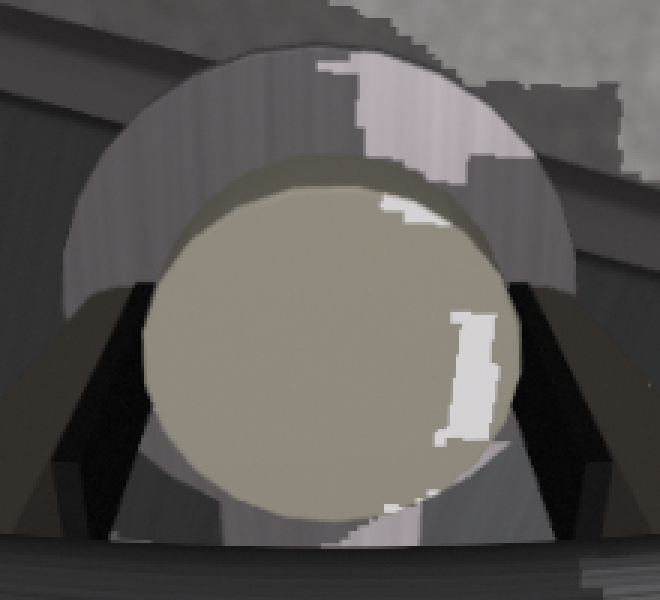

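```bash
cat >> h.py <<'E'
from scipy.optimize import least_squares
def fitc(c,pts,sc,ox,oy,zz,r):
    P=np.array([at_z(c,((x+.5)/sc-.5+ox,(y+.5)/sc-.5+oy),zz,True)[:2] for x,y in pts])
    q=least_squares(lambda p:np.hypot(P[:,0]-p[0],P[:,1]-p[1])-p[2],[*P.mean(0),r]).x
    q2=least_squares(lambda p:np.hypot(P[:,0]-p[0],P[:,1]-p[1])-r,q[:2]).x
    return q,q2
E
python3 - <<'E'
from cell import arm
from h import *
s=arm.state(); c=arm.calibration("wrist"); z=s["eef_pos"][2]
d=fitc(c,[(64,270),(80,200),(120,137),(180,83),(250,54),(320,46),(400,57),(460,84),(530,150),(565,210),(575,280),(140,452),(218,500)],3,170,150,66,52)
w=fitc(c,[(143,340),(521,345),(330,187),(330,520),(195,235),(470,225),(190,470),(465,475)],3,170,150,88,34)
print(d,w); D=shift(s,[*d[1],z]);W=shift(s,[*w[1],z]); print("dish in tool",D,"wide",W,"move",D-W)
E
```

```text
(array([569.81235851, 250.04322634,  51.54572246]), array([569.9701324 , 249.67052399])) (array([572.46261262, 248.37439532,  34.14811306]), array([572.45823959, 248.39000942]))
dish in tool [ 3.07064082 -2.42085558 -0.00562083] wide [ 1.61800953e+00 -2.91577521e-02  6.07924808e-04] move [ 1.45263129 -2.39169783 -0.00622875]
```

Request:
{"op": "drive_tool", "data": {"plan": "0 0 -0.003 0 0.3; 0.0013 -0.002 -0.003 0 0.3; 0.0013 -0.002 -0.003 0 0.3; 0.0013 -0.002 0 0 0.3; 0.0013 -0.002 0.0006 0 0.3; 0.0013 -0.002 0.0006 0 0.3; 0.0013 -0.002 0.0006 0 0.3"}}

```text
time: 6.15
eef_pos: [569.5, 247.9, 69.8]
orientation: [0.0, 0.682, 0.732, 0.0]
contact_force: [-1.3, -0.1, 3.1]
opening: 67.6
```

Request:
{"op": "drive_tool", "data": {"plan": "0 0 0 0 0.9; 0 0 0 0 1; 0 0 0 0 1; 0 0 0 0 1; 0 0 0 0 1; 0 0 0 0 1"}}

```text
time: 6.65
eef_pos: [569.3, 247.7, 69.4]
orientation: [-0.0, 0.682, 0.732, -0.0]
contact_force: [-0.1, -1.2, 0.1]
opening: 92.1
```

```bash
python3 - <<'E'
from cell import arm
from h import *
s=arm.state(); c=arm.calibration("wrist");print(s["time"],s["eef_pos"],yaw(s)[0],s["opening"],s["contact_force"])
im=arm.get_image("wrist")[:,:,::-1]
cv2.imwrite("pics/p2.png",im); cv2.imwrite("pics/p2c.png",cv2.resize(im[150:350,170:390],None,fx=3,fy=3,interpolation=cv2.INTER_NEAREST))
E
```

```text
6.65 [569.27551854 247.66995888  69.3502689 ] 94.04220392824973 92.06117917779522 [-0.05368542 -1.22018898  0.10476414]
```

View pics/p2c.png

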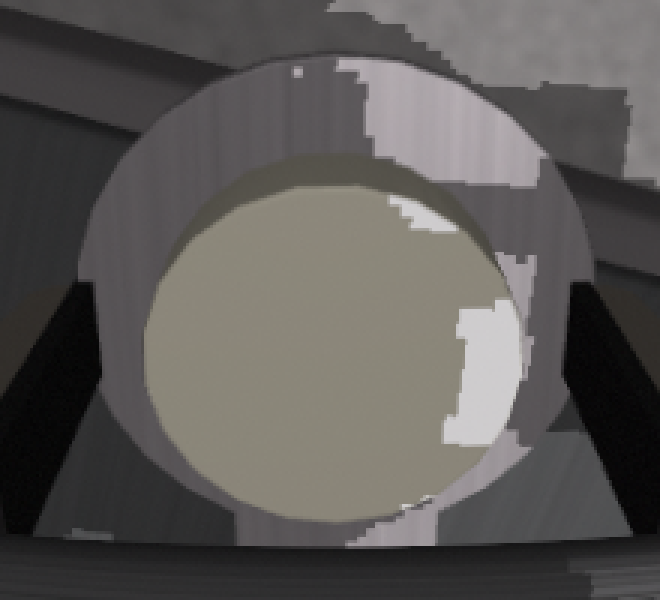

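The wide round sits centred on the dish, its disc midline within about 1 mm of the dish's. I'll lift off and go to the small round.

Request:
{"op": "drive_tool", "data": {"plan": "0 0 -0.01 0 1; 0 0 -0.035 0 1; 0 0 -0.07 0 1; 0 0 -0.105 0 1; 0 0 -0.131 0 1; -0.02 0.001 -0.131 0 1; -0.055 0.0025 -0.131 0 1; -0.09 0.004 -0.131 0 1"}}

```text
time: 7.37
eef_pos: [580.1, 158.1, 202.4]
orientation: [0.001, 0.681, 0.732, 0.001]
contact_force: [-0.0, 0.3, -0.2]
opening: 91.6
```

Request:
{"op": "drive_tool", "data": {"plan": "-0.04 0.0018 0 0 1; -0.08 0.0037 0 0 1; -0.12 0.0055 0 0 1; -0.16 0.0074 0 0 1; -0.2 0.0092 0 0 1; -0.24 0.011 0 0 1; -0.275 0.0127 0 0 1; -0.3 0.0139 0 0 1"}}

```text
time: 8.03
eef_pos: [614.8, -143.5, 201.5]
orientation: [0.001, 0.683, 0.731, -0.0]
contact_force: [0.9, 1.2, 0.4]
opening: 91.8
```

Request:
{"op": "drive_tool", "data": {"plan": "-0.015 0.001 0 0 1; -0.0208 0.001 0 0 1; -0.0208 0.001 0 0 1; -0.0208 0.001 0 0 1"}}

```text
time: 8.37
eef_pos: [617.2, -159.4, 200.6]
orientation: [-0.0, 0.681, 0.732, 0.0]
contact_force: [0.3, 0.6, 0.2]
opening: 92.1
```

```bash
python3 - <<'E'
from cell import arm
from h import *
for i in range(2):
    s=arm.state(); c=arm.calibration("wrist");print(s["time"],s["eef_pos"],yaw(s)[0],s["opening"],s["contact_force"])
    im=arm.get_image("wrist")[:,:,::-1]
cv2.imwrite("pics/s1.png",im); cv2.imwrite("pics/s1c.png",cv2.resize(im[130:270,210:360],None,fx=3.5,fy=3.5,interpolation=cv2.INTER_NEAREST))
cv2.imwrite("pics/s1t.png",cv2.resize(arm.get_image("top")[150:260,150:265,::-1],None,fx=5,fy=5,interpolation=cv2.INTER_CUBIC))
E
```

```text
8.3667 [ 617.1904673  -159.42945822  200.62504233] 94.0931384662357 92.09036952050162 [0.26180956 0.57333935 0.16810206]
8.4167 [ 617.22991565 -159.0592134   200.64397137] 94.1323790996792 91.86109280289253 [-0.66874688 -0.03436489  0.43556412]
```

View pics/s1c.png

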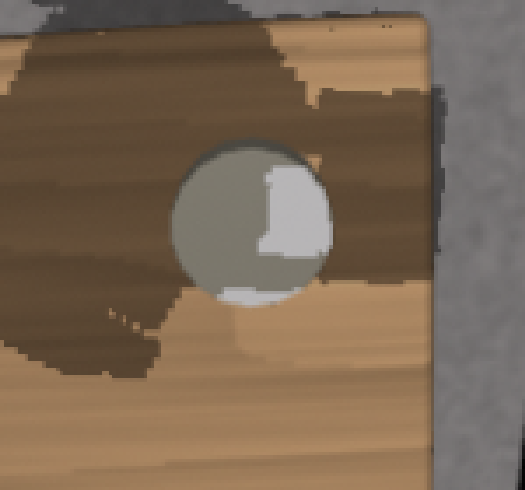

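View pics/s1t.png

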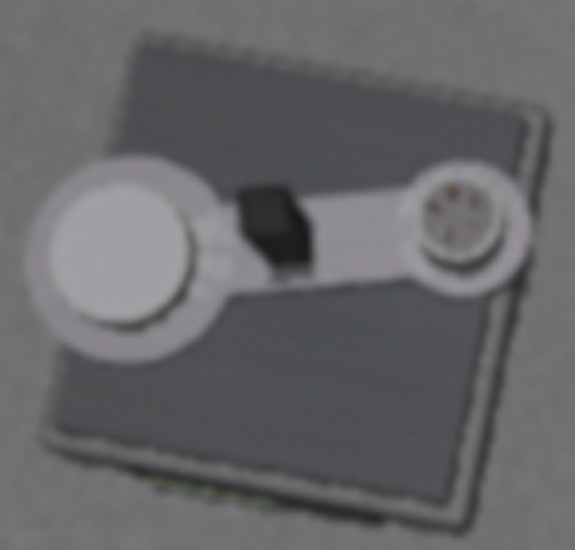

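The top view shows the wide round inside the dish and the carrier unmoved. The wrist crop shows the small white round at about (282,195). I'll measure both.

```bash
python3 - <<'E'
from cell import arm
from h import *
t=arm.calibration("top"); p=at_z(t,((120.5+.5)/5-.5+150,(253.5+.5)/5-.5+150),88); print("wide by top",p,"vs dish [569.3 247]")
s=arm.state(); c=arm.calibration("wrist"); z=s["eef_pos"][2]
w=fitc(c,[(171,225),(332,225),(252,148),(252,305),(195,170),(310,170),(195,282),(310,282)],3.5,210,130,37,25)
print(w,s["eef_pos"],shift(s,[*w[1],z]))
E
```

```text
wide by top [567.89749569 247.16670273  88.        ] vs dish [569.3 247]
(array([ 618.82159579, -159.68164111,   24.5274623 ]), array([ 618.82122598, -159.69513037])) [ 617.22552466 -159.00982927  200.61608131] [-7.99214495e-01  1.54180295e+00 -3.94019137e-04]
```

Request:
{"op": "drive_tool", "data": {"plan": "-0.001 0 0.03 0 1; -0.001 0 0.07 0 1; -0.001 0 0.11 0 1; -0.001 0 0.145 0 1; -0.001 0 0.17 0 1; -0.001 0 0.182 0 1; -0.001 0 0.182 0 1; -0.001 0 0.182 0 1"}}

```text
time: 9.18
eef_pos: [617.9, -161.0, 19.3]
orientation: [0.0, 0.681, 0.732, 0.0]
contact_force: [0.3, 0.4, 0.1]
opening: 91.9
```

Request:
{"op": "drive_tool", "data": {"plan": "0 0 0 0 0.1; 0 0 0 0 0.1; 0 0 0 0 0.1; 0 0 0 0 0.1; 0 0 0 0 0.1; 0 0 0 0 0.1; 0 0 0 0 0.1; 0 0 0 0 0.1"}}

```text
time: 9.85
eef_pos: [617.3, -161.7, 18.5]
orientation: [0.0, 0.682, 0.732, 0.0]
contact_force: [-0.1, -1.2, 0.8]
opening: 49.0
```

Request:
{"op": "drive_tool", "data": {"plan": "0 0 0 0 0.1; 0 0 -0.02 0 0.1; 0 0 -0.05 0 0.1; 0 0 -0.09 0 0.1; 0 0 -0.13 0 0.1; 0 0 -0.165 0 0.1; 0 0 -0.182 0 0.1; 0 0 -0.182 0 0.1"}}

```text
time: 10.52
eef_pos: [620.0, -163.0, 206.7]
orientation: [0.005, 0.682, 0.732, 0.002]
contact_force: [-0.0, -0.8, 0.9]
opening: 49.5
```

```bash
python3 - <<'E'
from cell import arm
from h import *
for i in range(3):
    s=arm.state(); c=arm.calibration("wrist");print(s["time"],s["eef_pos"],yaw(s)[0],s["opening"],s["contact_force"])
    im=arm.get_image("wrist")[:,:,::-1]
cv2.imwrite("pics/s2.png",im); cv2.imwrite("pics/s2c.png",cv2.resize(im[190:340,200:360],None,fx=3.5,fy=3.5,interpolation=cv2.INTER_NEAREST))
E
```

```text
10.5167 [ 620.03158604 -162.99578017  206.72741558] 94.04702800044096 49.51036514627783 [-0.00686698 -0.76981393  0.93481249]
10.5667 [ 618.56738091 -162.34132963  203.0564754 ] 94.04579552055121 49.537261440050735 [0.34285381 0.52740003 0.21352598]
10.6167 [ 617.19463084 -161.72269885  200.20600032] 94.04087727736608 49.24303442857854 [-0.23053251 -0.0374841  -1.24118133]
```

View pics/s2c.png

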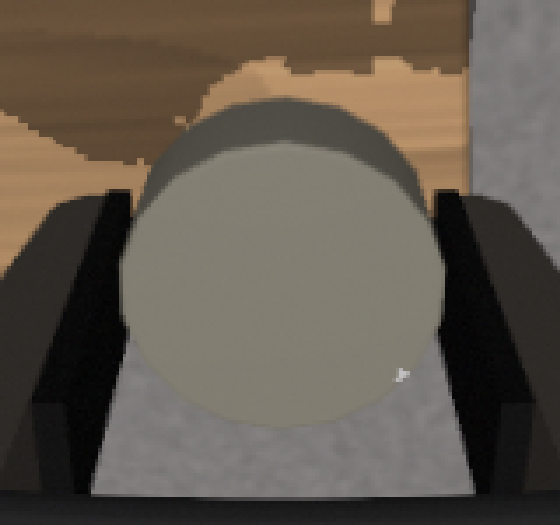

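```bash
python3 - <<'E'
from cell import arm
from h import *
for i in range(3):
    s=arm.state(); c=arm.calibration("wrist"); z=s["eef_pos"][2]
    w=fitc(c,[(119,280),(445,280),(282,142),(282,427),(165,185),(400,185),(165,382),(400,382)],3.5,200,190,z+19,25)
    print(w,shift(s,[*w[1],z]))
    arm.get_image("side")
E
```

```text
(array([ 616.03889683, -159.07222821,   24.3145033 ]), array([ 616.04254007, -159.12457968])) [ 2.19960362 -0.11984996  0.00346649]
(array([ 615.65762745, -158.89342757,   24.30985731]), array([ 615.66117827, -158.94606296])) [ 2.16231499 -0.08907167  0.0052532 ]
(array([ 615.5913613 , -158.85924999,   24.30854226]), array([ 615.5948885 , -158.91196681])) [ 2.1380412  -0.09148796  0.00566413]
```

Request:
{"op": "drive_tool", "data": {"plan": "0.02 -0.001 0 0 0.1; 0.055 -0.0025 0 0 0.1; 0.09 -0.0041 0 0 0.1; 0.125 -0.0057 0 0 0.1; 0.16 -0.0073 0 0 0.1; 0.195 -0.0089 0 0 0.1; 0.23 -0.0105 0 0 0.1; 0.265 -0.0121 0 0 0.1"}}

```text
time: 11.48
eef_pos: [585.2, 103.4, 198.9]
orientation: [-0.001, 0.682, 0.732, -0.001]
contact_force: [0.2, 0.4, -0.3]
opening: 49.3
```

Request:
{"op": "drive_tool", "data": {"plan": "0.035 -0.0016 0 0 0.1; 0.07 -0.0032 0 0 0.1; 0.105 -0.0049 0 0 0.1; 0.13 -0.006 0 0 0.1; 0.147 -0.0068 0 0 0.1; 0.147 -0.0068 0.02 0 0.1; 0.147 -0.0068 0.05 0 0.1; 0.147 -0.0068 0.07 0 0.1"}}

```text
time: 12.15
eef_pos: [567.6, 248.1, 126.9]
orientation: [-0.001, 0.681, 0.732, -0.002]
contact_force: [0.1, 0.3, -1.4]
opening: 49.2
```

Request:
{"op": "drive_tool", "data": {"plan": "0 0 0.02 0 0.1; 0 0 0.03 0 0.1; 0 0 0.034 0 0.1; 0 0 0.034 0 0.1; 0 0 0.034 0 0.1"}}

```text
time: 12.57
eef_pos: [569.9, 248.0, 97.3]
orientation: [0.0, 0.682, 0.732, 0.0]
contact_force: [-0.2, 0.0, 0.5]
opening: 49.3
```

```bash
python3 - <<'E'
from cell import arm
from h import *
for i in range(2):
    s=arm.state(); c=arm.calibration("wrist");print(s["time"],s["eef_pos"],yaw(s)[0],s["opening"],s["contact_force"])
    im=arm.get_image("wrist")[:,:,::-1]
cv2.imwrite("pics/s3.png",im); cv2.imwrite("pics/s3c.png",cv2.resize(im[150:350,170:390],None,fx=3,fy=3,interpolation=cv2.INTER_NEAREST))
E
```

```text
12.5667 [569.89128911 248.009587    97.26157879] 94.04013508486969 49.253021735229176 [-0.15756252  0.02000115  0.52331041]
12.6167 [570.31411176 248.08707465  97.87822201] 94.03942140866137 49.23639546350474 [ 0.72997202  0.0019316  -0.23720602]
```

View pics/s3c.png

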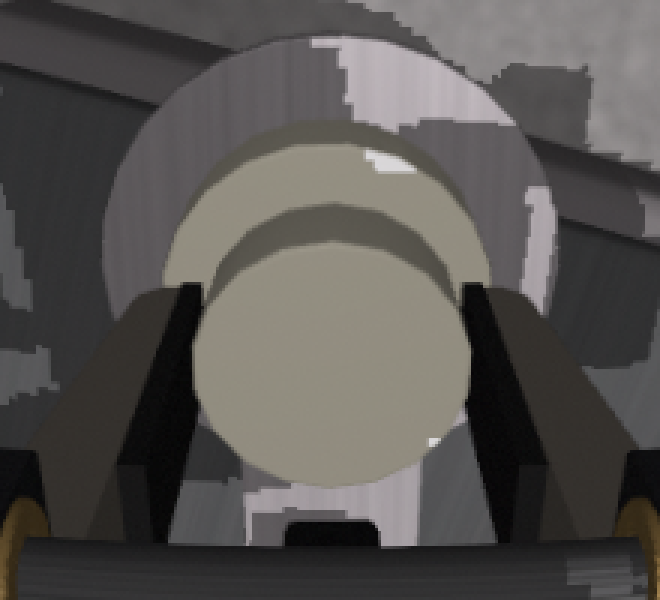

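```bash
python3 - <<'E'
from cell import arm
from h import *
for i in range(1):
    s=arm.state(); c=arm.calibration("wrist"); z=s["eef_pos"][2]
    w=fitc(c,[(193,350),(471,350),(331,241),(331,488),(225,275),(437,275)],3,170,150,z+19,25)
    b=fitc(c,[(163,275),(490,275),(326,143),(185,215),(240,167),(420,167),(470,215)],3,170,150,88,34)
    d=fitc(c,[(103,250),(557,250),(325,36),(545,180),(500,115),(160,115),(120,180)],3,170,150,66,52)
    print(z,w,b,d,"small in tool",shift(s,[*w[1],z]),"wide",shift(s,[*b[1],z]),"dish",shift(s,[*d[1],z]))
E
```

```text
98.13204339355798 (array([570.03561729, 250.50573568,  24.75972313]), array([570.04607667, 250.36852986])) (array([569.28614379, 250.36219256,  33.56474325]), array([569.32404996, 249.78377024])) (array([570.155599  , 249.41094935,  51.13488478]), array([570.23981218, 248.13865366])) small in tool [ 2.22942335e+00 -2.35392052e-01  2.82474658e-04] wide [ 1.69702221 -0.99684478 -0.00198423] dish [-0.00856262 -0.19934412 -0.00053968]
```

Everything is aligned within about 1 mm. I'll lower the last 5 mm and release.

Request:
{"op": "drive_tool", "data": {"plan": "0 0 0.002 0 0.1; 0 0 0.004 0 0.1; 0 0 0.005 0 0.1; 0 0 0.005 0 0.1; 0 0 0.005 0 0.1; 0 0 0.005 0 0.1"}}

```text
time: 13.17
eef_pos: [569.4, 247.9, 91.6]
orientation: [0.0, 0.682, 0.732, 0.0]
contact_force: [-0.1, -0.6, -0.1]
opening: 49.0
```

Request:
{"op": "drive_tool", "data": {"plan": "0 0 0 0 0.7; 0 0 0 0 0.9; 0 0 0 0 0.9; 0 0 0 0 0.9; 0 0 0 0 0.9; 0 0 0 0 0.9; 0 0 0 0 0.9"}}

```text
time: 13.75
eef_pos: [569.3, 247.9, 91.5]
orientation: [-0.0, 0.682, 0.732, -0.0]
contact_force: [-0.3, -0.1, -0.2]
opening: 82.8
```

```bash
python3 - <<'E'
from cell import arm
from h import *
s=arm.state(); c=arm.calibration("wrist");print(s["time"],s["eef_pos"],yaw(s)[0],s["opening"],s["contact_force"])
im=arm.get_image("wrist")[:,:,::-1]
cv2.imwrite("pics/s4c.png",cv2.resize(im[150:350,170:390],None,fx=3,fy=3,interpolation=cv2.INTER_NEAREST))
E
```

```text
13.75 [569.31066248 247.93177925  91.47519619] 94.04368047080874 82.82852895892552 [-0.33183434 -0.05612466 -0.23569342]
```

View pics/s4c.png

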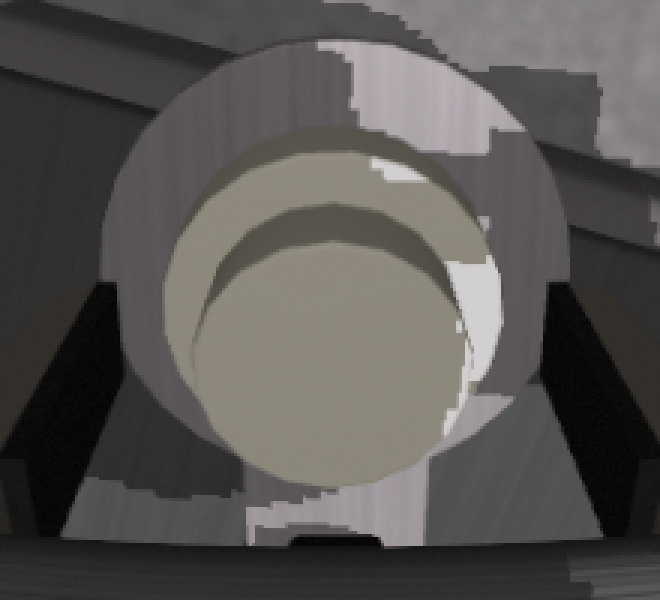

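Request:
{"op": "drive_tool", "data": {"plan": "0 0 -0.005 0 0.9; 0 0 -0.025 0 0.9; 0 0 -0.06 0 1; 0 0 -0.09 0 1; 0 0 -0.108 0 1; -0.03 0 -0.108 0 1; -0.06 0 -0.108 0 1; -0.08 0 -0.108 0 1"}}

```text
time: 14.47
eef_pos: [575.4, 166.4, 200.7]
orientation: [0.001, 0.682, 0.732, 0.0]
contact_force: [-0.2, 0.0, -0.3]
opening: 91.9
```

Request:
{"op": "drive_tool", "data": {"plan": "0 0 0 0 1; 0 0 0 0 1; 0 0 0 0 1"}}

```text
time: 14.72
eef_pos: [575.0, 168.8, 199.8]
orientation: [-0.0, 0.682, 0.732, 0.0]
contact_force: [-0.1, 0.6, 0.0]
opening: 91.9
```

```bash
python3 - <<'E'
from cell import arm
from h import *
s=arm.state(); c=arm.calibration("wrist");print(s["time"],s["eef_pos"],yaw(s)[0],s["opening"],s["contact_force"])
im=arm.get_image("wrist")[:,:,::-1]
cv2.imwrite("pics/g1.png",im); cv2.imwrite("pics/g1c.png",cv2.resize(im[120:340,170:390],None,fx=2.7,fy=2.7,interpolation=cv2.INTER_NEAREST))
cv2.imwrite("pics/g1s.png",cv2.resize(arm.get_image("side")[90:240,180:360,::-1],None,fx=4,fy=4,interpolation=cv2.INTER_CUBIC))
cv2.imwrite("pics/g1t.png",cv2.resize(arm.get_image("top")[150:260,150:265,::-1],None,fx=5,fy=5,interpolation=cv2.INTER_CUBIC))
g=s["eef_pos"]; print(proj(c,[g[0],g[1],155],True))
E
```

```text
14.7167 [574.95117202 168.7812697  199.75067587] 94.04652503934517 91.92320330025166 [-0.10005945  0.63910114  0.02371862]
[280.41528383 234.20443052]
```

View pics/g1c.png

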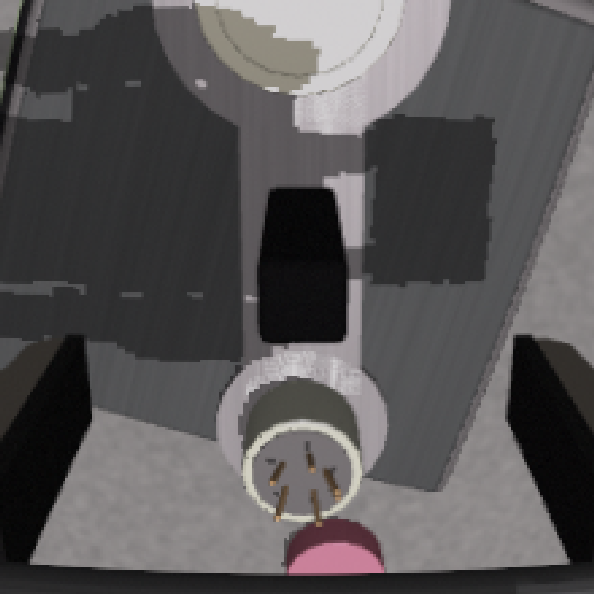

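View pics/g1s.png

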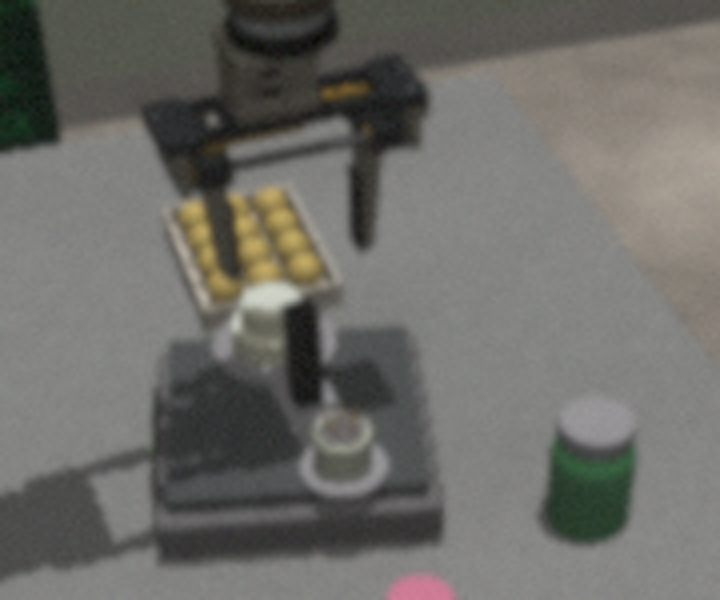

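View pics/g1t.png

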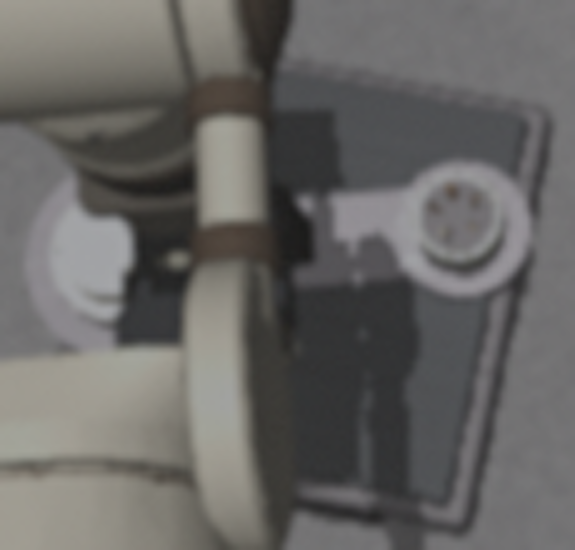

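The small round sits centred on the wide one. The grip's top is at about (282,231), square to the jaws and within about 2 mm of centre. I'll descend on the grip with the jaws along the carrier's x.

Request:
{"op": "drive_tool", "data": {"plan": "0.001 0.001 0.02 0 1; 0.001 0.001 0.045 0 1; 0.001 0.001 0.065 0 1; 0.001 0.001 0.078 0 1; 0.001 0.001 0.0845 0 1; 0.001 0.001 0.0845 0 0.8; 0.001 0.001 0.0845 0 0.6; 0.001 0.001 0.0845 0 0.45"}}

```text
time: 15.53
eef_pos: [577.0, 169.5, 116.6]
orientation: [0.001, 0.682, 0.732, 0.001]
contact_force: [0.9, 0.4, 0.8]
opening: 73.9
```

```bash
python3 - <<'E'
from cell import arm
from h import *
s=arm.state(); c=arm.calibration("wrist");print(s["time"],s["eef_pos"],yaw(s)[0],s["opening"],s["contact_force"])
im=arm.get_image("wrist")[:,:,::-1]
cv2.imwrite("pics/g2.png",im)
cv2.imwrite("pics/g2s.png",cv2.resize(arm.get_image("side")[90:240,180:360,::-1],None,fx=4,fy=4,interpolation=cv2.INTER_CUBIC))
E
```

```text
15.5333 [577.003159   169.45003514 116.60544305] 94.05825914799422 73.93395077109525 [0.89654514 0.44232229 0.83421349]
```

View pics/g2.png

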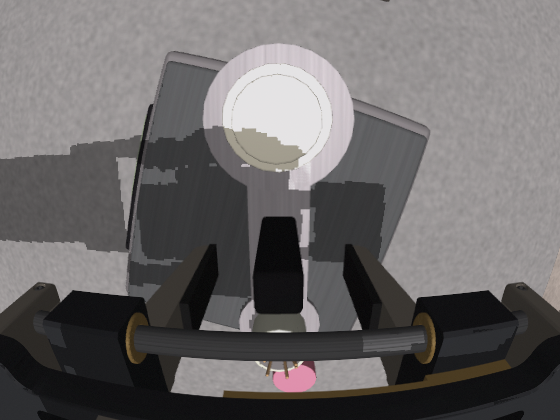

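View pics/g2s.png

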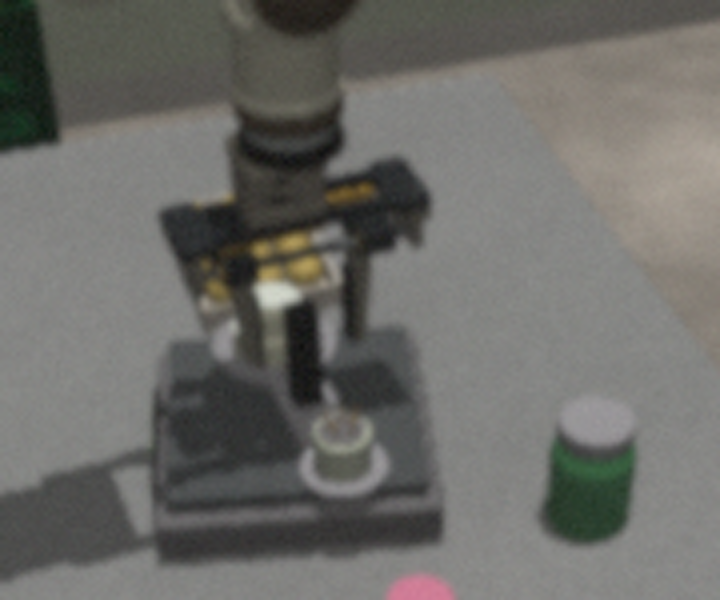

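The grip, with its top face centred at about u=279, stands between fingers centred at u=281. I'll nudge 1 mm and close gently.

Request:
{"op": "drive_tool", "data": {"plan": "0 -0.001 0 0 0.4; 0 -0.001 0 0 0.36; 0 -0.001 0 0 0.33; 0 -0.001 0 0 0.31; 0 -0.001 0 0 0.29; 0 -0.001 0 0 0.27; 0 -0.001 0 0 0.25; 0 -0.001 0 0 0.23"}}

```text
time: 16.3
eef_pos: [575.3, 169.1, 115.1]
orientation: [0.0, 0.682, 0.732, 0.0]
contact_force: [1.6, 0.1, -0.3]
opening: 23.9
```

Request:
{"op": "drive_tool", "data": {"plan": "0 0 0 0 0.15; 0 0 0 0 0.05; 0 0 0 0 0; 0 0 0 0 0; 0 0 0 0 0; 0 0 0 0 0; 0 0 0 0 0"}}

```text
time: 16.88
eef_pos: [575.1, 169.1, 115.1]
orientation: [0.0, 0.682, 0.732, 0.0]
contact_force: [1.4, 0.8, -0.6]
opening: 23.8
```

```bash
python3 - <<'E'
from cell import arm
from h import *
s=arm.state(); c=arm.calibration("wrist");print(s["time"],s["eef_pos"],yaw(s)[0],s["opening"],s["contact_force"])
im=arm.get_image("wrist")[:,:,::-1]
cv2.imwrite("pics/g3.png",im)
E
```

```text
16.8833 [575.09997557 169.08409993 115.116711  ] 94.03875603183432 23.76394894238875 [ 1.42967235  0.82672417 -0.61985998]
```

View pics/g3.png

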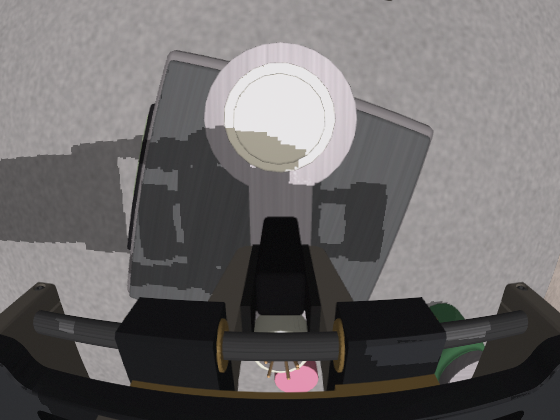

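The grip is held (opening 23.8 mm) and the stack is undisturbed. I'll lift gently.

Request:
{"op": "drive_tool", "data": {"plan": "0 0 -0.001 0 0; 0 0 -0.003 0 0; 0 0 -0.006 0 0; 0 0 -0.009 0 0; 0 0 -0.012 0 0; 0 0 -0.014 0 0; 0 0 -0.015 0 0; 0 0 -0.015 0 0"}}

```text
time: 17.6
eef_pos: [575.1, 169.1, 130.4]
orientation: [0.0, 0.682, 0.732, 0.0]
contact_force: [-0.2, 0.6, -5.5]
opening: 23.6
```

```bash
python3 - <<'E'
from cell import arm
from h import *
s=arm.state(); c=arm.calibration("wrist");print(s["time"],s["eef_pos"],yaw(s)[0],s["opening"],s["contact_force"],s["ft_torque"])
im=arm.get_image("wrist")[:,:,::-1]
cv2.imwrite("pics/g4.png",im)
cv2.imwrite("pics/g4s.png",cv2.resize(arm.get_image("side")[90:240,180:360,::-1],None,fx=4,fy=4,interpolation=cv2.INTER_CUBIC))
E
```

```text
17.6 [575.09422762 169.14626612 130.39832909] 94.04455751402719 23.55765832946872 [-0.15376916  0.58607996 -5.48265865] [-0.06316659 -0.04377826 -0.01723631]
```

View pics/g4.png

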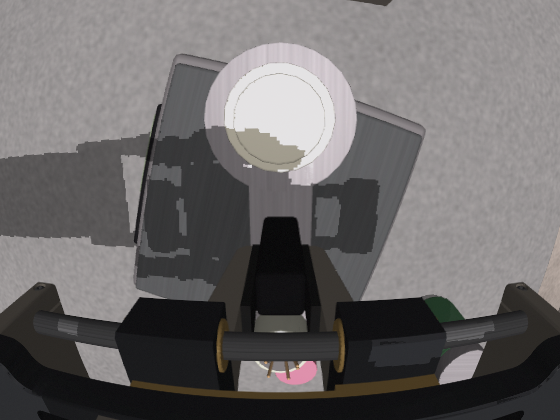

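View pics/g4s.png

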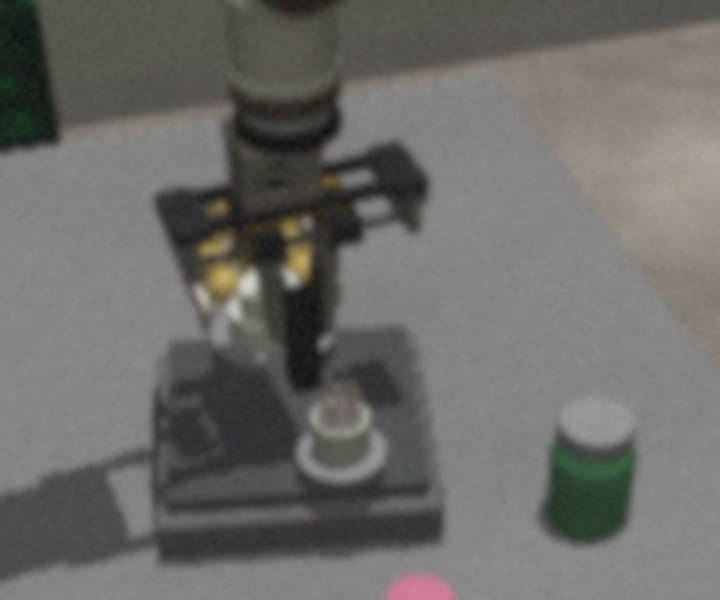

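It lifted level: the dish sits at the same wrist pixels as before, and the load is 5.5 N. I'll continue to about 130 mm.

Request:
{"op": "drive_tool", "data": {"plan": "0 0 -0.003 0 0; 0 0 -0.008 0 0; 0 0 -0.016 0 0; 0 0 -0.025 0 0; 0 0 -0.034 0 0; 0 0 -0.043 0 0; 0 0 -0.052 0 0; 0 0 -0.061 0 0"}}

```text
time: 18.37
eef_pos: [575.1, 169.2, 192.4]
orientation: [0.0, 0.682, 0.732, 0.0]
contact_force: [-0.5, -0.2, -5.6]
opening: 24.0
```

Request:
{"op": "drive_tool", "data": {"plan": "0 0 -0.009 0 0; 0 0 -0.018 0 0; 0 0 -0.027 0 0; 0 0 -0.036 0 0; 0 0 -0.045 0 0; 0 0 -0.051 0 0; 0 0 -0.054 0 0; 0 0 -0.055 0 0"}}

```text
time: 19.03
eef_pos: [575.2, 169.2, 246.8]
orientation: [0.0, 0.682, 0.732, 0.0]
contact_force: [1.1, 0.2, -6.2]
opening: 23.8
```

Request:
{"op": "drive_tool", "data": {"plan": "0 0 0 0 0; 0 0 0 0 0; 0 0 0 0 0; 0 0 0 0 0; 0 0 0 0 0; 0 0 0 0 0; 0 0 0 0 0; 0 0 0 0 0"}}

```text
time: 19.7
eef_pos: [574.9, 169.1, 246.0]
orientation: [-0.0, 0.682, 0.732, -0.0]
contact_force: [-0.7, 0.7, -5.5]
opening: 24.0
```

```bash
python3 - <<'E'
from cell import arm
from h import *
s=arm.state(); c=arm.calibration("wrist");print(s["time"],s["eef_pos"],yaw(s)[0],s["opening"],s["contact_force"],s["dq"],s["qpos"])
im=arm.get_image("wrist")[:,:,::-1]
cv2.imwrite("pics/f.png",im)
cv2.imwrite("pics/fs.png",cv2.resize(arm.get_image("side")[90:240,180:360,::-1],None,fx=4,fy=4,interpolation=cv2.INTER_CUBIC))
E
```

```text
19.7 [574.89921273 169.1282806  245.96844155] 94.04436092283238 24.045898140731577 [-0.73281874  0.71493799 -5.4683289 ] [-0.00037875  0.00110202 -0.00027915 -0.00034491  0.00043717 -0.0011032 ] [8.46646367e-02 2.01396265e-01 1.48614210e+00 2.18003867e-05
 1.45409004e+00 1.40746832e-02]
```

View pics/f.png

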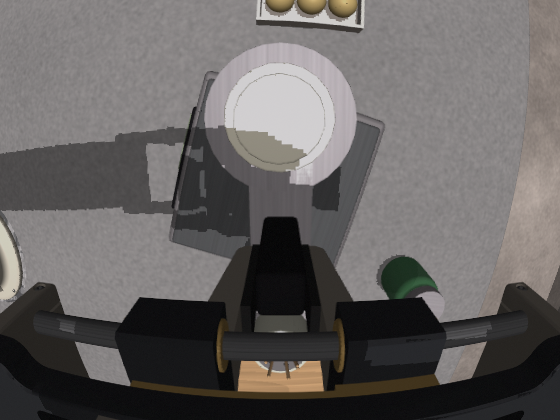

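View pics/fs.png

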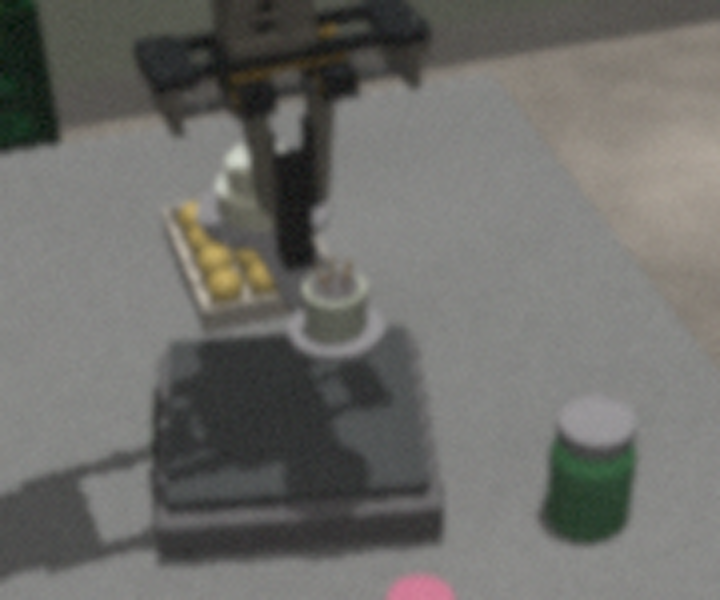

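The carrier is about 131 mm above the scale, level and still. The dish and stack are at the same wrist pixels (centre about (280,118)) as before the lift. I'm handing the job in.

```bash
python3 - <<'E'
from cell import arm
print(arm.job_done()); s=arm.state(); print(s["time"],s["eef_pos"],s["opening"],s["contact_force"])
E
```

```text
the job is handed in; nothing more can be done
None
the job is handed in; nothing more can be done
```

The job is handed in: the wide round is on the dish, the small round is on top of it, and the arm is holding the carrier by its black grip above the scale. No verdict is reported, so I'm relying on my own checks.

- **Stack:** The wide round is within about 1.5 mm of the dish centre by the top camera and about 2 mm by the last wrist fit. The small round was aligned within about 1 mm of the wide one by the wrist camera just before release.
- **Lift:** The underside is about 131 mm above the scale top. The fingers are at 24.0 mm on the 24 mm grip and the load reads about 5.5 N. Joint speeds were near zero at about 19.7 s on the robot's clock, against the 69 s limit.
- **Level and intact:** The dish and stack sit at the same wrist-camera pixels as before the lift, so I saw no tilt or shift.
- **Other items:** The arm never went near the jar, tray or brush. The jar and tray looked unmoved in the last pictures; the brush was out of their view.
- **Disagreements:** The top and wrist cameras differed by about 2 mm on the rounds and the dish. One wrist estimate from height put the wide round's sideways position about 2 mm off, and I corrected it from a closer view before releasing.

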